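# Press-test power modules on the jig and rack them

### The arm

A 6-joint arm with a two-finger parallel gripper is mounted at the origin on the work surface. World frame = base frame: x ahead of the robot, y to its left, z up, the work surface at z = 0. Lengths are in m, angles in rad, forces in N, time in s.
With the tool pointing down it reaches from about 0.325 to 0.9 m from the base axis. Payload 6.1 kg.
Tool frame: the origin (TCP) lies midway between the tips of the shut fingers; the grasp point (between the pads) lies 19 mm behind it; z points along the fingers, y is the line along which they close (so a half turn about z gives the same grasp; the last joint's range is limited). The gripper opens to 85 mm and grips with 20 to 120 N. Pads are 22 mm wide; open, the fingers measure 114 mm over their backs; the gripper's body (76 mm by 85 mm) begins 54 mm behind the grasp point. The pads swing forward as they close: fully open they stand 13 mm farther back than shut.
Start: joints at [-1.438, 0.22, 1.526, -0, 1.395, -0.126], TCP at [0.16, -0.604, 0.231] pointing down, gripper open.
Joint ranges: [-2.98, 2.98], [-0.91, 2.08], [0.09, 2.57], [-1.24, 4.39], [0.2, 2.65], [-2.68, 2.68]. Speed limits (rad/s): [2.57, 2.57, 3.01, 3.14, 3.14, 3.14].

### API

Orientations are given as [roll, pitch, yaw] about the fixed x, y, z axes, in that order (R = Rz(yaw) Ry(pitch) Rx(roll)).
In Python, from plant import movep, move_l, set_joints, gripper_to, hold, inverse_kinematics, observe, get_image, get_calibration, Unreachable, job_done gives the robot as it stands. Calls block until the motion is done:
- movep(position, orientation): joint-space move of the TCP to a pose.
- move_l(position, feed=0.15, rotation=None, max_force=None): straight line of the TCP; rotation=None keeps the orientation; feed is the mean speed in m/s. With max_force (N) it stops when the force on the tool has changed by that much, and returns True; else False.
- set_joints(angles): joint-space move.
- gripper_to(opening, f_grip=None): finger opening in m; f_grip is the grip in N (None keeps the last); returns when the fingers have stopped.
- hold(seconds).
- inverse_kinematics(position, orientation): joint angles nearest the present ones, or None.
- observe(): the state.
- get_image(name): name is "scene" or "side" or "wrist"; returns (picture, depth): 400x640x3 uint8, red, green, blue; 400x640 float32, m along the optical axis (not along the pixel's ray), 0 where there is no reading.
- get_calibration(name): a dict with "intrinsics" (3x3 intrinsics, pixels), "dist_coeffs" ([k1, k2, p1, p2, k3] as OpenCV has them; the pictures are not rectified), "world_from_camera" (4x4, takes a point from camera to world coordinates). Camera axes: x right, y down, z forward; pixel columns grow to the right and rows downward; lengths in m; the calibration is good to about 2 mm. A picture is of the moment at which its call begins: read the wrist's pose just before it. get_calibration takes no time and is no camera call; for the wrist camera it gives the pose at the moment of the call.
A pose or a line that the arm cannot do raises Unreachable and nothing moves.
- job_done(): hands the job in; it is judged then, once.
The state is a dict: "time_s": time; "q": joint angles; "joint_velocities": joint speeds; "joint_torque": joint torques, N m; "eef_pos": TCP position; "tcp_rot": TCP orientation; "ft_force": force on the tool from outside, world axes, zero at the start; "torque": the same for the moment, N m; "opening": finger opening in m; "grasp_force": force on a finger pad.
Only numpy, scipy, OpenCV 4.12 (cv2) and the standard library are available. Lean on these libraries where they do the work, as an engineer would, in place of code of your own. Each camera call takes 0.05 s, during which the arm holds its last target. There are 200 camera calls.

### The job

Lay every power module lying on the bench across the two raised rails of the grey test jig, each flat, squarely centred on its own nest and let go. With all of them in place press the orange plunger fully down to its stop, hold it there for a second and let it spring back up; then move every module to the yellow sloped rack, each in the middle of its own lane near the lip, lying flat with its length along the slope. Leave the other things on the bench where they are.

Things in the scene. Friction and masses are not known exactly. Their poses are not given: they have to be found in the camera images.
- module0: Loose power module, 150 g (up to 4 alike, some may be absent): green circuit board 90 x 46 x 5 mm; on its middle a finned aluminium heat sink, 36 (along x) x 30 mm, 5 to 35 mm above the underside. Best gripped across its 36 mm (along x): nothing upright beside it there. Origin: centre of the underside; x along the 90 mm, z up. Either way round is the same.
- module1: Loose power module, 150 g (up to 4 alike, some may be absent): green circuit board 90 x 46 x 5 mm; on its middle a finned aluminium heat sink, 36 (along x) x 30 mm, 5 to 35 mm above the underside. Best gripped across its 36 mm (along x): nothing upright beside it there. Origin: centre of the underside; x along the 90 mm, z up. Either way round is the same.
- module2: Loose power module, 150 g (up to 4 alike, some may be absent): green circuit board 90 x 46 x 5 mm; on its middle a finned aluminium heat sink, 36 (along x) x 30 mm, 5 to 35 mm above the underside. Best gripped across its 36 mm (along x): nothing upright beside it there. Origin: centre of the underside; x along the 90 mm, z up. Either way round is the same.
- module3: Loose power module, 150 g (up to 4 alike, some may be absent): green circuit board 90 x 46 x 5 mm; on its middle a finned aluminium heat sink, 36 (along x) x 30 mm, 5 to 35 mm above the underside. Best gripped across its 36 mm (along x): nothing upright beside it there. Origin: centre of the underside; x along the 90 mm, z up. Either way round is the same.
- jig: Grey fixed test jig, base x -65 to 140, y +-138, 38 mm high. Two aluminium rails 10 mm wide run along y at x = +-36 mm, tops 50 mm above the table; walls at y = +-134 mm rise to 62 mm. 4 nests 62 mm apart along y: a module bridges both rails, its length along x. Orange plunger at x = 105 mm. Origin: on the table below the rails' centre; x away from the robot, z up.
- nest0 (a point): Nest 0 of the jig: point midway between the two rails at the height of the rail tops (50 mm), where the origin of a module lies when it is centred on the nest; marked by brass pads on the rails and by a black patch with three brass pins between them. Axes as the jig.
- nest1 (a point): Nest 1 of the jig: point midway between the two rails at the height of the rail tops (50 mm), where the origin of a module lies when it is centred on the nest; marked by brass pads on the rails and by a black patch with three brass pins between them. Axes as the jig.
- nest2 (a point): Nest 2 of the jig: point midway between the two rails at the height of the rail tops (50 mm), where the origin of a module lies when it is centred on the nest; marked by brass pads on the rails and by a black patch with three brass pins between them. Axes as the jig.
- nest3 (a point): Nest 3 of the jig: point midway between the two rails at the height of the rail tops (50 mm), where the origin of a module lies when it is centred on the nest; marked by brass pads on the rails and by a black patch with three brass pins between them. Axes as the jig.
- plunger (a joint): Spring plunger of the jig: 0 m = up, 0.024 m = down at its stop; needs about 3 N to start and 12 N at the stop, springs back.
- plunger_top (a point): Centre of the top of the orange mushroom plunger head (44 mm across, 14 mm thick), 128 mm above the table when up; moves down 24 mm with it.
- rack_deck: Yellow deck of the fixed rack, x from -62 to 72 mm, y +-135 mm, sloping 18 degrees. Origin: on its surface, 55 mm above the table; x runs up the slope (away from the robot side), y across, z square to the deck. Lip 10 mm high along the low edge (inner face x = -52 mm), side walls 14 mm high; black lines part four lanes, 62 mm apart.
- lane0 (a point): Lane 0 of the rack: point on the deck surface in the middle of the lane, where the origin of a module lies when it lies in the lane near the lip, with its length along the slope. Axes as the deck.
- lane1 (a point): Lane 1 of the rack: point on the deck surface in the middle of the lane, where the origin of a module lies when it lies in the lane near the lip, with its length along the slope. Axes as the deck.
- lane2 (a point): Lane 2 of the rack: point on the deck surface in the middle of the lane, where the origin of a module lies when it lies in the lane near the lip, with its length along the slope. Axes as the deck.
- lane3 (a point): Lane 3 of the rack: point on the deck surface in the middle of the lane, where the origin of a module lies when it lies in the lane near the lip, with its length along the slope. Axes as the deck.
- reel: Bystander: steel-coloured solder reel, 60 mm across, 50 mm high, standing.
- driver: Bystander: screwdriver with a red handle, lying.
- screwbox: Bystander: blue open box 120 x 80 x 35 mm.
- fluxjar: Bystander: white jar with red lid, 56 mm across, 60 mm high.
Things that resemble listed ones, but are neither listed nor needed, are in the scene too. What is shaped like the module1 but turquoise is not meant. Leave any turquoise look-alike of the module2 alone.

How it is judged:
On the way, in this order (a step that is already met when the one before it is completed fails the run):
1. All modules that are present lie flat and let go, centred on nests of the jig, with the plunger up ((horizontal distance between module0 and nest0 below 0.01 m or horizontal distance between module0 and nest1 below 0.01 m or horizontal distance between module0 and nest2 below 0.01 m or horizontal distance between module0 and nest3 below 0.01 m) and z of module0 in the frame of nest0 between -0.004 and 0.005 m and angle between the x axis of each of module0, module1, module2, module3 and the x axis of jig, either way round below 0.15 rad and angle between each of module0, module1, module2, module3's own z axis and vertical below 0.07 rad and (horizontal distance between module1 and nest0 below 0.01 m or horizontal distance between module1 and nest1 below 0.01 m or horizontal distance between module1 and nest2 below 0.01 m or horizontal distance between module1 and nest3 below 0.01 m) and z of module1 in the frame of nest0 between -0.004 and 0.005 m and (horizontal distance between module2 and nest0 below 0.01 m or horizontal distance between module2 and nest1 below 0.01 m or horizontal distance between module2 and nest2 below 0.01 m or horizontal distance between module2 and nest3 below 0.01 m) and z of module2 in the frame of nest0 between -0.004 and 0.005 m and (horizontal distance between module3 and nest0 below 0.01 m or horizontal distance between module3 and nest1 below 0.01 m or horizontal distance between module3 and nest2 below 0.01 m or horizontal distance between module3 and nest3 below 0.01 m) and z of module3 in the frame of nest0 between -0.004 and 0.005 m and contact force between the fingers and module0 below 0.2 N and linear speed of each of module0, module1, module2, module3 below 0.02 m/s and contact force between the fingers and module1 below 0.2 N and contact force between the fingers and module2 below 0.2 N and contact force between the fingers and module3 below 0.2 N and value of joint plunger below 0.004 m), for 0.2 s.
2. The plunger is held down at its stop with all modules on their nests ((horizontal distance between module0 and nest0 below 0.01 m or horizontal distance between module0 and nest1 below 0.01 m or horizontal distance between module0 and nest2 below 0.01 m or horizontal distance between module0 and nest3 below 0.01 m) and z of module0 in the frame of nest0 between -0.004 and 0.005 m and angle between the x axis of each of module0, module1, module2, module3 and the x axis of jig, either way round below 0.15 rad and angle between each of module0, module1, module2, module3's own z axis and vertical below 0.07 rad and (horizontal distance between module1 and nest0 below 0.01 m or horizontal distance between module1 and nest1 below 0.01 m or horizontal distance between module1 and nest2 below 0.01 m or horizontal distance between module1 and nest3 below 0.01 m) and z of module1 in the frame of nest0 between -0.004 and 0.005 m and (horizontal distance between module2 and nest0 below 0.01 m or horizontal distance between module2 and nest1 below 0.01 m or horizontal distance between module2 and nest2 below 0.01 m or horizontal distance between module2 and nest3 below 0.01 m) and z of module2 in the frame of nest0 between -0.004 and 0.005 m and (horizontal distance between module3 and nest0 below 0.01 m or horizontal distance between module3 and nest1 below 0.01 m or horizontal distance between module3 and nest2 below 0.01 m or horizontal distance between module3 and nest3 below 0.01 m) and z of module3 in the frame of nest0 between -0.004 and 0.005 m and value of joint plunger above 0.0215 m), for 0.7 s.
3. The plunger has come back up (value of joint plunger below 0.004 m), for 0.1 s.
At the end, for the whole second after the job is handed in: Every present module lies at rest and flat on the rack deck (within 0.08 rad), its origin within 15 mm of a lane point, each in its own lane, its length along the slope within 0.17 rad; the plunger is up (under 4 mm) ((distance between module0 and lane0 below 0.015 m or distance between module0 and lane1 below 0.015 m or distance between module0 and lane2 below 0.015 m or distance between module0 and lane3 below 0.015 m) and angle between the x axis of each of module0, module1, module2, module3 and the x axis of rack_deck, either way round below 0.17 rad and angle between the z axis of each of module0, module1, module2, module3 and the z axis of rack_deck, either way round below 0.08 rad and angle between each of module0, module1, module2, module3's own z axis and vertical below 0.6 rad and linear speed of each of module0, module1, module2, module3 below 0.02 m/s and (distance between module1 and lane0 below 0.015 m or distance between module1 and lane1 below 0.015 m or distance between module1 and lane2 below 0.015 m or distance between module1 and lane3 below 0.015 m) and (distance between module2 and lane0 below 0.015 m or distance between module2 and lane1 below 0.015 m or distance between module2 and lane2 below 0.015 m or distance between module2 and lane3 below 0.015 m) and (distance between module3 and lane0 below 0.015 m or distance between module3 and lane1 below 0.015 m or distance between module3 and lane2 below 0.015 m or distance between module3 and lane3 below 0.015 m) and value of joint plunger below 0.004 m); the robot touches nothing.
It fails at once if The solder reel is moved by more than 25 mm (distance of reel from where it was at the start of the episode above 0.025 m).
It fails at once if The screwdriver is moved by more than 25 mm (distance of driver from where it was at the start of the episode above 0.025 m).
It fails at once if The blue box is moved by more than 25 mm (distance of screwbox from where it was at the start of the episode above 0.025 m).
It fails at once if The jar is moved by more than 25 mm (distance of fluxjar from where it was at the start of the episode above 0.025 m).
Of module0, module1, module2, module3 only 3 to 4 are there at a start; the rules pass over those that are not, and their reading is None.
At some moment in a run one of module0, module1, module2, module3 may be knocked a few centimetres aside while the robot is not near it.
It also fails if it takes over 210 s, if anything falls off the work surface, if the arm or the gripper's body presses on something with over 40 N, if the wrist force passes 120 N, or if a joint passes its speed limit or range.

## Working session

There is one attempt and no reset: what is moved stays moved. The work goes in short steps, each a Python script; the robot and the scene stay as the last script left them, time stands still between calls to the robot, and variables do not carry over. Pictures are saved under pics/ and viewed, at most 14 in all, crops included, and the job is handed in when it is done.

```bash
ls; mkdir -p pics
python3 - <<'E'
from plant import *
import cv2,numpy as np
for n in ("scene","side"):
    im,d=get_image(n); cv2.imwrite(f"pics/{n}0.png",im[:,:,::-1]); np.savez(f"{n}0.npz",im=im,d=d)
    c=get_calibration(n); print(n,np.round(c["intrinsics"],1).tolist(),c["dist_coeffs"],np.round(c["world_from_camera"],3).tolist(),(d>0).mean())
print(observe())
E
```

```text
pics
scene [[397.2, 0.0, 320.9], [0.0, 397.2, 202.5], [0.0, 0.0, 1.0]] [-0.03520721  0.          0.          0.          0.        ] [[0.573, 0.71, -0.41, 0.949], [0.82, -0.503, 0.274, -0.302], [-0.011, -0.493, -0.87, 1.037], [0.0, 0.0, 0.0, 1.0]] 0.9957890625
side [[469.1, 0.0, 315.7], [0.0, 469.1, 199.1], [0.0, 0.0, 1.0]] [-0.0518443  0.         0.         0.         0.       ] [[-0.9, -0.292, 0.324, 0.064], [-0.436, 0.628, -0.644, 0.874], [-0.015, -0.721, -0.693, 1.044], [0.0, 0.0, 0.0, 1.0]] 0.99598046875
{'time_s': 0.1, 'q': array([-1.43812268e+00,  2.21152385e-01,  1.52749472e+00,  7.68831359e-06,
        1.39471868e+00, -1.26098566e-01]), 'joint_velocities': array([ 0.00069183, -0.00050513, -0.00270787, -0.00049591,  0.0002011 ,
        0.0001018 ]), 'joint_torque': array([ 1.26376322e-03, -4.98243642e+01, -3.90547335e+01, -3.23637614e-04,
        5.64128582e-03, -2.44024342e-06]), 'eef_pos': array([ 0.1598601 , -0.60364236,  0.23030652]), 'tcp_rot': array([-3.13983456e+00, -2.30503549e-04,  2.58770659e-01]), 'ft_force': array([0.82115484, 0.22494346, 0.35961394]), 'torque': array([0.01677593, 0.02773979, 0.00924579]), 'grasp_force': 0.0, 'opening': 0.08531462855148109}
```

View pics/scene0.png

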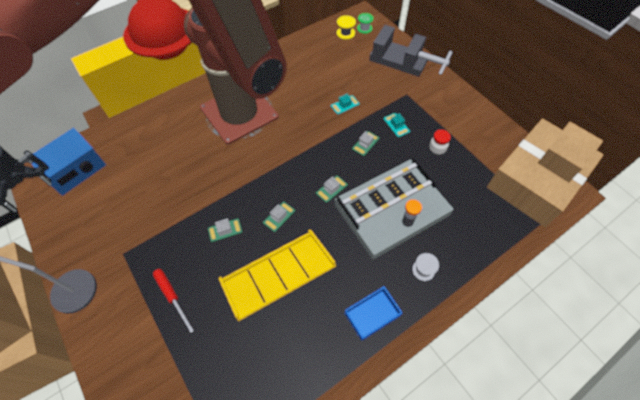

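View pics/side0.png

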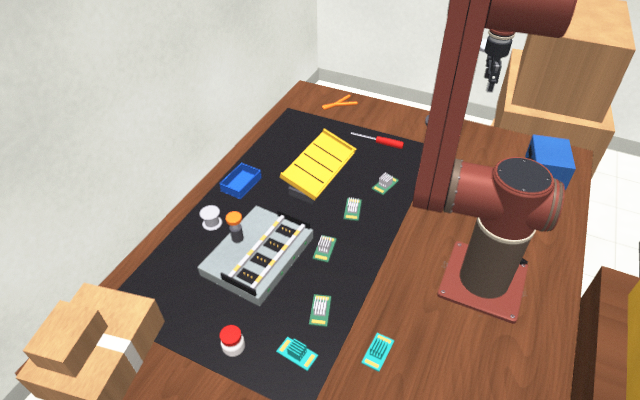

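The scene view shows four green modules at about (225,229), (279,216), (331,188) and (366,142). Two turquoise look-alikes are at (346,103) and (397,124), the jig is near (395,205) and the rack near (277,275). The side view agrees. Next I'll measure.

```bash
cat > vis.py <<'E'
import cv2,numpy as np
from plant import *
def rays(c,uv):
    n=cv2.undistortPoints(np.asarray(uv,float).reshape(-1,1,2),np.asarray(c["intrinsics"]),np.asarray(c["dist_coeffs"])).reshape(-1,2)
    d=np.c_[n,np.ones(len(n))]; T=np.asarray(c["world_from_camera"])
    return T[:3,3],d@T[:3,:3].T
def onplane(c,uv,z,n=(0,0,1)):
    o,d=rays(c,uv); n=np.asarray(n,float); return o+d*((z-o@n)/(d@n))[:,None]
def cloud(c,d):
    v,u=np.mgrid[:d.shape[0],:d.shape[1]]
    o,r=rays(c,np.c_[u.ravel(),v.ravel()])
    P=o+r*d.ravel()[:,None]; P[d.ravel()<=0]=np.nan
    return P.reshape(*d.shape,3)
def hsv(im): return cv2.cvtColor(im,cv2.COLOR_RGB2HSV)
E
python3 - <<'E'
from vis import *
for n in ("scene","side"):
    f=np.load(n+"0.npz"); im,d=f["im"],f["d"]; c=get_calibration(n); P=cloud(c,d); H=hsv(im)
    x,y,z=np.moveaxis(P,2,0); inb=(x>.2)&(x<1)&(abs(y)<.75)&(z>-.03)&(z<.2)
    mat=inb&(H[...,2]<60)&(abs(z)<.02); print(n,"table z",np.nanmedian(z[mat]),np.nanstd(z[mat]))
    def comp(m,name,amin=25):
        k,l,s,ce=cv2.connectedComponentsWithStats(m.astype(np.uint8))
        for i in range(1,k):
            if s[i,4]<amin: continue
            q=P[l==i]; r=cv2.minAreaRect((q[:,:2]*1000).astype(np.float32))
            print(name,s[i,4],ce[i].round(),"med",np.median(q,0).round(3),"z5-95",np.percentile(q[:,2],[5,95]).round(3),"rect",np.round(r[0]),np.round(r[1]),round(r[2]))
    h,s,v=cv2.split(H)
    comp(inb&(h>55)&(h<82)&(s>60),"green")
    comp(inb&(h>=83)&(h<98)&(s>90),"turq")
    comp(inb&(h>5)&(h<18)&(s>150)&(v>120)&(z>.08),"orange")
    comp(inb&(h>=20)&(h<34)&(s>150)&(v>100)&(z>.01),"yellow",400)
    comp(inb&(z>.03)&(z<.046)&(s<60),"jigbase",400)
    comp(inb&(z>.05)&(z<.057)&(s<60),"rail",40)
    comp(inb&(z>.058)&(z<.066)&(v<70),"wall",15)
    comp(inb&(h>100)&(h<125)&(s>120),"blue",100)
    comp(inb&((h<4)|(h>175))&(s>150)&(z>.0),"red",40)
    comp(inb&(z>.015)&(z<.045)&(s<40)&(v>90),"sink?",25)
E
```

```text
scene table z 0.00038759055959591837 0.002035498649855267
green 141 [365. 147.] med [0.376 0.252 0.003] z5-95 [-0.002  0.007] rect [360. 273.] [ 55. 103.] 18
green 171 [330. 192.] med [0.455 0.059 0.004] z5-95 [-0.001  0.007] rect [438.  80.] [ 55. 100.] 8
green 189 [279. 220.] med [ 0.441 -0.12   0.003] z5-95 [-0.001  0.007] rect [ 427. -102.] [55. 99.] 12
green 232 [225. 231.] med [ 0.386 -0.256  0.004] z5-95 [-0.001  0.007] rect [ 373. -256.] [97. 57.] 73
turq 97 [348. 106.] med [0.205 0.319 0.006] z5-95 [-0.001  0.031] rect [205. 314.] [89. 11.] 87
turq 358 [397. 124.] med [0.368 0.396 0.006] z5-95 [-0.002  0.036] rect [359. 412.] [ 70. 106.] 83
orange 121 [413. 207.] med [0.67  0.175 0.127] z5-95 [0.123 0.13 ] rect [669. 175.] [37. 40.] 50
yellow 4731 [276. 275.] med [ 0.596 -0.211  0.058] z5-95 [0.04  0.076] rect [ 592. -206.] [273. 134.] 85
jigbase 411 [375. 180.] med [0.508 0.191 0.037] z5-95 [0.034 0.041] rect [510. 196.] [258.  24.] 86
jigbase 1394 [385. 192.] med [0.558 0.186 0.038] z5-95 [0.035 0.042] rect [561. 190.] [259.  69.] 85
jigbase 2909 [400. 220.] med [0.654 0.1
[... 3535 characters left out ...]
[ 424. -103.] [22. 42.] 22
sink? 3357 [251. 252.] med [0.631 0.211 0.037] z5-95 [0.022 0.041] rect [599. 184.] [279. 209.] 85
sink? 72 [211. 221.] med [0.78  0.149 0.026] z5-95 [0.016 0.042] rect [783. 146.] [40. 20.] 44
sink? 866 [266. 250.] med [0.572 0.183 0.037] z5-95 [0.034 0.043] rect [564. 179.] [253.  68.] 85
sink? 127 [324. 243.] med [0.438 0.083 0.029] z5-95 [0.017 0.037] rect [438.  81.] [31. 39.] 7
sink? 138 [320. 305.] med [0.36  0.275 0.031] z5-95 [0.016 0.037] rect [361. 272.] [30. 37.] 18
sink? 175 [234. 347.] med [0.489 0.47  0.029] z5-95 [0.017 0.037] rect [498. 463.] [56. 34.] 47
sink? 77 [136. 361.] med [0.681 0.599 0.029] z5-95 [0.018 0.042] rect [681. 600.] [ 5. 28.] 10
```

```bash
cat >> vis.py <<'E'
from scipy.spatial.transform import Rotation as Rn
pi=np.pi; Y0=np.radians(-5)
def shot(tag,n="wrist"):
    c=get_calibration(n); im,d=get_image(n); np.savez(tag+".npz",im=im,d=d,T=c["world_from_camera"]); return c,im,d
E
python3 - <<'E'
from vis import *
ims=[]
for tag,p in (("rack1",[.56,-.2,.36]),("mod1",[.40,-.10,.26]),("jig1",[.53,.19,.36])):
    movep(p,[pi,0,Y0+pi/2]); c,im,d=shot(tag); ims.append(im); o=observe()
    R=Rn.from_euler('xyz',o["tcp_rot"]).as_matrix(); T=np.asarray(c["world_from_camera"])
    print(tag,o["time_s"],o["eef_pos"].round(4),o["tcp_rot"].round(4),"cam in tcp",(R.T@(T[:3,3]-o["eef_pos"])).round(3),(R.T@T[:3,2]).round(3))
    cv2.imwrite(f"pics/{tag}.png",im[:,:,::-1])
m=cv2.resize(np.vstack(ims[::2]),(480,600)); cv2.imwrite("pics/m1.png",m[:,:,::-1])
E
```

```text
rack1 2.2417 [ 0.5596 -0.201   0.3596] [-3.1409 -0.      1.4818] cam in tcp [ 0.08  -0.001 -0.142] [-0.314  0.     0.949]
mod1 3.15 [ 0.4014 -0.101   0.2615] [3.1390e+00 1.0000e-03 1.4829e+00] cam in tcp [ 0.08  -0.002 -0.142] [-0.314  0.     0.95 ]
jig1 4.4583 [0.53   0.1887 0.3595] [-3.1409e+00  8.0000e-04  1.4820e+00] cam in tcp [ 0.08  -0.001 -0.142] [-0.314  0.001  0.949]
```

View pics/m1.png

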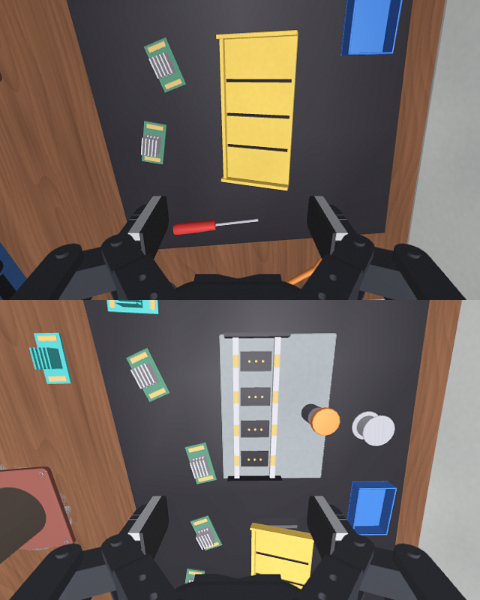

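View pics/mod1.png

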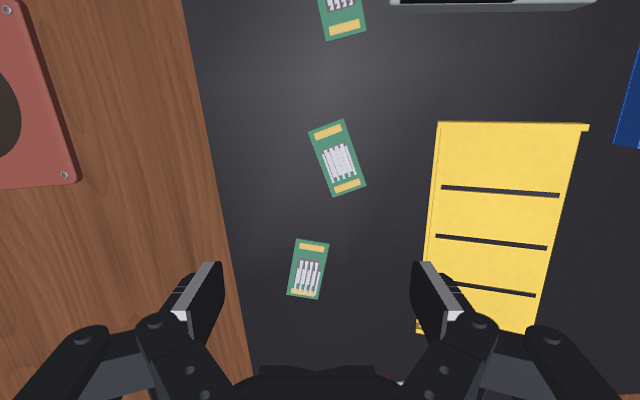

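The wrist views show the four nests with brass pads on both rails, and the rack with three black lane lines. I'll fit the jig from its pads and the rack from its lines and deck edges.

```bash
cat >> vis.py <<'E'
def load(tag):
    f=np.load(tag+".npz"); c=dict(get_calibration("wrist")); c["world_from_camera"]=f["T"]; return c,f["im"],f["d"]
E
python3 - <<'E'
from vis import *
c,im,d=load("jig1"); P=cloud(c,d); h,s,v=cv2.split(hsv(im))
J=np.array([.5635,.187]); R2=lambda a:np.array([[np.cos(a),-np.sin(a)],[np.sin(a),np.cos(a)]])
v_,u_=np.mgrid[:400,:640]; Q=onplane(c,np.c_[u_.ravel(),v_.ravel()],.05)[:,:2].reshape(400,640,2)
L=(Q-J)@R2(Y0)
on=(abs(abs(L[...,0])-.036)<.012)&(abs(L[...,1])<.12)
m=on&(h>12)&(h<35)&(s>50)&(v>100)&(P[...,2]>.043)
k,l,st,ce=cv2.connectedComponentsWithStats(m.astype(np.uint8)); A=[];B=[]
for i in range(1,k):
    if st[i,4]<30: continue
    w=onplane(c,[ce[i]],.05)[0,:2]; q=(w-J)@R2(Y0)
    g=np.array([np.sign(q[0])*.036,(np.round((q[1]+.093)/.062))*.062-.093]); A.append(g);B.append(w)
    print(st[i,4],ce[i].round(1),q.round(4),g,"z",np.nanmedian(P[l==i][:,2]).round(4))
A=np.array(A);B=np.array(B); U,_,V=np.linalg.svd((A-A.mean(0)).T@(B-B.mean(0))); R=(U@V).T
t=B.mean(0)-R@A.mean(0); print("JIG",t.round(4),np.degrees(np.arctan2(R[1,0],R[0,0])),"res",(B-A@R.T-t).round(4).tolist())
m=(h>5)&(h<18)&(s>120)&(P[...,2]>.115); k,l,st,ce=cv2.connectedComponentsWithStats(m.astype(np.uint8)); i=1+st[1:,4].argmax()
print("plunger",onplane(c,[ce[i]],.128),np.nanmedian(P[l==i],0))
c,im,d=load("rack1"); P=cloud(c,d); h,s,v=cv2.split(hsv(im))
ye=((h>=18)&(h<34)&(s>90)&(v>100)&(P[...,0]>.45)&(P[...,0]<.75)&(P[...,2]>.01)&(P[...,1]>-.4)).astype(np.uint8)
k,l,st,ce=cv2.connectedComponentsWithStats(ye); i=1+st[1:,4].argmax(); ye=(l==i)
p=P[ye]; p0=p
for _ in range(6):
    co,*_=np.linalg.lstsq(np.c_[p[:,:2],np.ones(len(p))],p[:,2],rcond=None); r=p0[:,2]-np.c_[p0[:,:2],np.ones(len(p0))]@co; p=p0[abs(r)<.004]
print("slope",np.degrees(np.arctan(np.hypot(*co[:2]))),"yaw",np.degrees(np.arctan2(co[1],co[0])),"n",len(p),len(p0))
a=np.radians(-5); X=np.array([np.cos(a)*np.cos(.31416),np.sin(a)*np.cos(.31416),np.sin(.31416)]);Yv=np.array([-np.sin(a),np.cos(a),0]);N=np.cross(X,Yv)
O=np.array([.587,-.2045,.055]); q=(p0-O)@np.c_[X,Yv,N]
dk=abs((p-O)@N-np.median((p-O)@N))<.003; qq=(p[dk]-O)@np.c_[X,Yv,N]
print("deck pts x",np.percentile(qq[:,0],[0.5,2,98,99.5]).round(4),"y",np.percentile(qq[:,1],[.5,2,98,99.5]).round(4),"z med",np.median(qq[:,2]))
hull=cv2.fillConvexPoly(np.zeros((400,640),np.uint8),cv2.convexHull(np.argwhere(ye)[:,::-1].astype(np.int32)),1)
bl=(cv2.erode(hull,np.ones((5,5)))>0)&(v<90); k,l,st,ce=cv2.connectedComponentsWithStats(bl.astype(np.uint8))
for i in range(1,k):
    if st[i,4]>40:
        uv=np.argwhere(l==i)[:,::-1]; w=(onplane(c,uv,O@N,N)-O)@np.c_[X,Yv]
        print("line",st[i,4],ce[i].round(),w.mean(0).round(4),"x range",np.percentile(w[:,0],[1,99]).round(4),"ang",np.degrees(np.polyfit(w[:,0],w[:,1],1)[0]).round(2))
E
```

```text
131 [313.8  81.2] [-0.0385  0.0924] [-0.036  0.093] z 0.0497
135 [368.5  81.1] [0.0331 0.0926] [0.036 0.093] z 0.0498
125 [366.7 129.5] [0.0337 0.0303] [0.036 0.031] z 0.0497
118 [314.3 129.7] [-0.0381  0.0302] [-0.036  0.031] z 0.0497
104 [315.  173.9] [-0.0373 -0.0321] [-0.036 -0.031] z 0.0496
105 [365. 173.] [ 0.0342 -0.0308] [ 0.036 -0.031] z 0.0498
92 [363.2 213.9] [ 0.0344 -0.0933] [ 0.036 -0.093] z 0.0496
91 [315. 214.] [-0.0374 -0.0934] [-0.036 -0.093] z 0.0498
JIG [0.5615 0.1867] -4.6397740979329924 res [[0.0001, 0.0002], [-0.0003, -0.0001], [-0.0002, -0.0004], [0.0001, -0.0001], [0.0005, -0.0004], [0.0, 0.0005], [-0.0002, -0.0], [-0.0, 0.0004]]
plunger [[0.66651246 0.17746056 0.128     ]] [0.66867273 0.17562527 0.12719828]
slope 17.955899133217727 yaw -4.489973492822129 n 16440 18774
deck pts x [-0.0539 -0.0521  0.0685  0.0701] y [-0.1304 -0.1257  0.1276  0.1304] z med -7.60256784999501e-05
line 206 [293. 118.] [-0.0656  0.045 ] x range [-0.0675 -0.0641] ang -2537.27
line 258 [344. 107.] [0.0075 0.0626] x range [-0.0507  0.0627] ang 0.61
line 258 [345. 154.] [0.0098 0.0006] x range [-0.0495  0.0636] ang 0.34
line 217 [344. 197.] [ 0.01   -0.0613] x range [-0.0489  0.0644] ang 0.3
```

```bash
cat >> vis.py <<'E'
J=np.array([.5615,.1867]); JY=np.radians(-4.64); TOP=.007   # TCP above module underside when gripped
def jpt(x,y,z): return [J[0]+x*np.cos(JY)-y*np.sin(JY),J[1]+x*np.sin(JY)+y*np.cos(JY),z]
DOWN=lambda psi:[pi,0,psi]
def greens(c,im,d,z=.005):
    """green boards: [(x,y,long-axis angle,(len,wid))] cast on height z"""
    h,s,v=cv2.split(hsv(im)); m=((h>60)&(h<82)&(s>60)&(v>40)).astype(np.uint8)
    m=cv2.morphologyEx(m,cv2.MORPH_OPEN,np.ones((2,2))); m2=cv2.morphologyEx(m,cv2.MORPH_CLOSE,np.ones((5,5)))
    k,l,st,_=cv2.connectedComponentsWithStats(m2); out=[]
    for i in range(1,k):
        if st[i,4]<150: continue
        b=st[i]; edge=b[0]==0 or b[1]==0 or b[0]+b[2]>=640 or b[1]+b[3]>=400
        uv=np.argwhere((l==i)&(m>0))[:,::-1]; w=onplane(c,uv,z)[:,:2]*1000
        o=w.mean(0); r=cv2.minAreaRect((w-o).astype(np.float32)); B=cv2.boxPoints(r)
        e=[B[1]-B[0],B[2]-B[1]]; e.sort(key=np.linalg.norm)
        out.append((*((np.array(r[0])+o)/1000),np.arctan2(e[1][1],e[1][0]),(np.linalg.norm(e[1]),np.linalg.norm(e[0])),edge))
    return out
def near(a,ref): return ref+(a-ref+pi/2)%pi-pi/2   # same axis, closest to ref
def sees(tag,p,z=.005,n="wrist",tol=.08):
    G=[g for g in greens(*shot(tag,n),z) if np.hypot(g[0]-p[0],g[1]-p[1])<tol and not g[4]]
    if not G: return None
    return min(G,key=lambda g:np.hypot(g[0]-p[0],g[1]-p[1]))
def grip(p,psi,z):
    """grasp module at p (underside z), tool yaw psi, vertical"""
    gripper_to(.065); movep([*p,z+.05],DOWN(psi)); hit=move_l([*p,z+TOP],feed=.08,max_force=12)
    gripper_to(.02,40); o=observe(); print("grip",hit,o["eef_pos"].round(4),round(o["opening"],4),round(o["grasp_force"],1)); return .03<o["opening"]<.042
def pick(tag,p,th):
    psi=near(th+pi/2,.9); movep([*p,.16],DOWN(psi)); hold(.2); g=sees(tag,p)
    print(tag,"seen",np.round(g[:3],4) if g else g, np.round(g[3]) if g else "")
    if g is None or not(80<g[3][0]<100 and 38<g[3][1]<56): raise SystemExit("look")
    return grip(g[:2],near(g[2]+pi/2,.9),0)
def to_nest(i):
    y=-.093+.062*i; psi=JY+pi/2; o=observe()["eef_pos"]
    move_l([o[0],o[1],.17],feed=.25); movep(jpt(0,y,.15),DOWN(psi)); move_l(jpt(0,y,.068),feed=.15)
    hit=move_l(jpt(0,y,.05+TOP-.002),feed=.03,max_force=6); o=observe(); print("nest",i,hit,o["eef_pos"].round(4),"want",np.round(jpt(0,y,.057),4),o["ft_force"].round(1))
    gripper_to(.065); move_l(jpt(0,y,.16),feed=.25); print("t",observe()["time_s"])
E
python3 - <<'E'
from vis import *
if pick("p_a",[.361,.271],np.radians(108)): to_nest(3)
hold(.1); c,im,d=shot("chk"); cv2.imwrite("pics/chk.png",im[:,:,::-1])
E
```

```text
p_a seen [ 0.3602  0.2711 -1.2573] [90. 46.]
grip False [0.3609 0.2714 0.0077] 0.0356 41.3
nest 3 True [0.5697 0.2796 0.0577] want [0.569  0.2794 0.057 ] [-0.4 -1.1  4.3]
t 11.9833
```

View pics/chk.png

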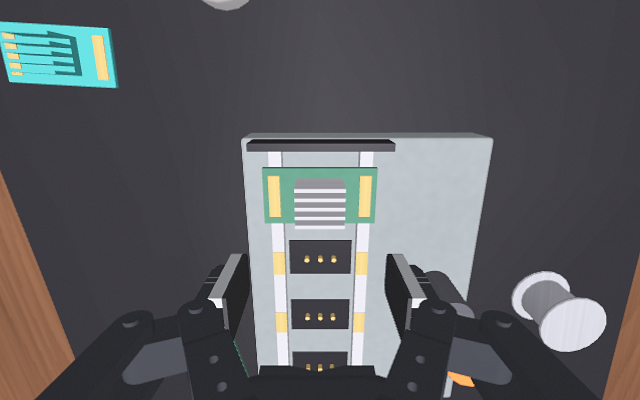

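Module a is square on nest 3, with its board at about (320,195). The other three follow.

Run:
```python
from vis import *
for tag,p,th,n in (("p_b",[.439,.078],98,2),("p_c",[.428,-.104],104,1),("p_d",[.375,-.256],73,0)):
    if not pick(tag,p,np.radians(th)): raise SystemExit("grip failed")
    to_nest(n)
movep(jpt(-.02,-.02,.36),DOWN(JY+pi/2)); hold(.2)
c,im,d=shot("jig2"); cv2.imwrite("pics/jig2.png",im[:,:,::-1])
for g in greens(c,im,d,.055):
    q=(np.array(g[:2])-J)@np.array([[np.cos(JY),-np.sin(JY)],[np.sin(JY),np.cos(JY)]]); print(q.round(4),np.degrees(near(g[2],JY)-JY).round(1),np.round(g[3]),g[4])
```

```text
p_b seen [ 0.4376  0.0784 -1.4138] [90. 47.]
grip False [0.4384 0.0784 0.0077] 0.0352 41.5
nest 2 True [0.5647 0.2178 0.0576] want [0.564  0.2176 0.057 ] [-1.4 -0.4  4. ]
t 19.0333
p_c seen [ 0.4259 -0.1034 -1.296 ] [91. 47.]
grip False [ 0.4266 -0.1036  0.0077] 0.0354 41.6
nest 1 True [0.5597 0.1559 0.0576] want [0.559  0.1558 0.057 ] [-0.1 -0.4  4.4]
t 26.3917
p_d seen [ 0.3722 -0.2552  1.3033] [90. 47.]
grip False [ 0.3728 -0.2557  0.0077] 0.0354 41.8
nest 0 True [0.5547 0.094  0.0576] want [0.554 0.094 0.057] [-0.4  0.2  4.3]
t 34.425
[0.0008 0.0924] -0.1 [89. 44.] False
[0.0008 0.0305] -0.1 [89. 45.] False
[ 0.0009 -0.0307] -0.0 [89. 45.] False
[ 0.0012 -0.093 ] -0.0 [89. 44.] False
```

View pics/jig2.png

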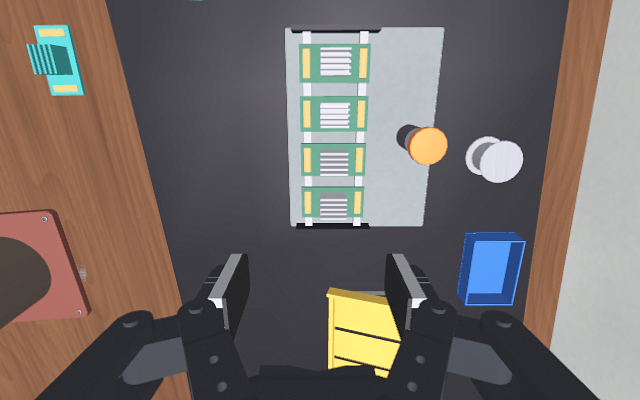

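All four are within about 1 mm of their nests at (335,62) to (333,203), and the plunger at (428,146) is up. Now I'll press it.

Run:
```python
from vis import *
R2=np.array([[np.cos(JY),-np.sin(JY)],[np.sin(JY),np.cos(JY)]])
gripper_to(0.0); movep(jpt(.105,0,.155),DOWN(JY+pi/2))
hold(.3); f0=observe()["ft_force"]
hit=move_l(jpt(.105,0,.101),feed=.03,max_force=22); hold(.3)
o=observe(); print(hit,o["eef_pos"].round(4),(o["ft_force"]-f0).round(1)); hold(1.0); o=observe(); print(o["eef_pos"].round(4),(o["ft_force"]-f0).round(1))
c,im,d=shot("prs","side")
for g in greens(c,im,d,.055): print(((np.array(g[:2])-J)@R2).round(4),np.round(g[3]))
P=cloud(c,d); h,s,v=cv2.split(hsv(im)); m=(h>5)&(h<18)&(s>150)&(P[...,2]>.08)&(P[...,2]<.14)&(abs(P[...,0]-.666)<.04)&(abs(P[...,1]-.178)<.05); print("orange z95",np.nanpercentile(P[m][:,2],[50,95]),m.sum())
```

```text
False [0.6663 0.1782 0.104 ] [-10.   -2.   16.5]
[0.6663 0.1782 0.104 ] [-9.3 -2.8 16. ]
[-0.0052  0.0036] [232.  91.]
orange z95 [0.10000026 0.11220614] 75
```

```bash
cat >> vis.py <<'E'
RY=np.radians(-4.6); SL=np.radians(18); O=np.array([.586,-.204,.055])
RX=np.array([np.cos(RY)*np.cos(SL),np.sin(RY)*np.cos(SL),np.sin(SL)]); RYv=np.array([-np.sin(RY),np.cos(RY),0]); RN=np.cross(RX,RYv)
REU=Rn.from_matrix(np.c_[RYv,RX,-RN]).as_euler('xyz')
def rpt(x,y,n): return (O+x*RX+y*RYv+n*RN).tolist()
def pick_nest(tag,i):
    p=jpt(0,-.093+.062*i,0)[:2]; psi0=JY+pi/2; movep([*p,.20],DOWN(psi0)); hold(.2); g=sees(tag,p,.055,tol=.03)
    print(tag,"seen off",(np.array(g[:2])-p).round(4) if g else g,np.degrees(near(g[2],JY)-JY).round(1) if g else "",np.round(g[3]) if g else "")
    if g is None or not(80<g[3][0]<100 and 38<g[3][1]<56): raise SystemExit("look")
    return grip(g[:2],near(g[2]+pi/2,psi0),.05)
def to_lane(i,x=-.003):
    y=-.093+.062*i; o=observe()["eef_pos"]; move_l([o[0],o[1],.19],feed=.25)
    movep(rpt(x,y,.11),REU); move_l(rpt(x,y,.03),feed=.15)
    hit=move_l(rpt(x,y,TOP-.002),feed=.03,max_force=6); o=observe(); print("lane",i,hit,((o["eef_pos"]-O)@np.c_[RX,RYv,RN]).round(4),o["ft_force"].round(1))
    gripper_to(.052); move_l(rpt(x,y,.11),feed=.25); print("t",observe()["time_s"])
E
python3 - <<'E'
from vis import *
f0=observe()["ft_force"]
move_l(jpt(.105,0,.098),feed=.02,max_force=20); hold(1.1); o=observe(); print(o["eef_pos"].round(4),(o["ft_force"]).round(1))
move_l(jpt(.105,0,.18),feed=.1)
c,im,d=shot("up","scene"); P=cloud(c,d); h,s,v=cv2.split(hsv(im)); m=(h>5)&(h<18)&(s>150)&(P[...,2]>.08)&(P[...,2]<.14)&(abs(P[...,0]-.666)<.04)&(abs(P[...,1]-.178)<.05)
print("orange z",np.nanmedian(P[m][:,2]),m.sum())
if pick_nest("n0",0): to_lane(0)
hold(.1); c,im,d=shot("chk2"); cv2.imwrite("pics/chk2.png",im[:,:,::-1])
E
```

```text
[0.6662 0.1782 0.105 ] [-4.8 -1.3  9.9]
orange z 0.1266041924812935 109
n0 seen off [0.0004 0.0001] 0.0 [89. 46.]
grip False [0.555  0.0942 0.0578] 0.0353 41.3
lane 0 True [-0.0035 -0.0928  0.0074] [-1.6  0.3  4.6]
t 50.45
```

View pics/chk2.png

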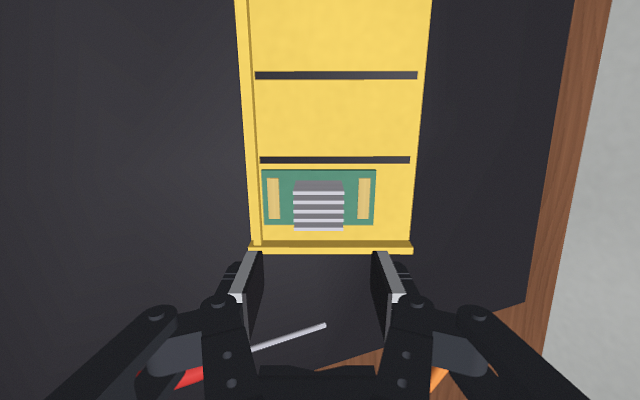

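The first module is flat in lane 0, board at about (320,197), near the lip. The plunger is back up: it bottomed at TCP z 0.104 under 16 N. Next, the remaining three.

Run:
```python
from vis import *
for i in (1,2,3):
    if not pick_nest(f"n{i}",i): raise SystemExit("grip failed")
    to_lane(i)
movep([.55,-.2,.38],DOWN(RY+pi/2)); hold(.3)
c,im,d=shot("fin"); cv2.imwrite("pics/fin.png",im[:,:,::-1])
P=cloud(c,d); h,s,v=cv2.split(hsv(im)); m=((h>60)&(h<82)&(s>60)&(v>40)).astype(np.uint8); m=cv2.morphologyEx(m,cv2.MORPH_CLOSE,np.ones((5,5)))
k,l,st,_=cv2.connectedComponentsWithStats(m)
for i in range(1,k):
    if st[i,4]<150: continue
    w=(onplane(c,np.argwhere(l==i)[:,::-1],O@RN+.005,RN)-O)@np.c_[RX,RYv]*1000; r=cv2.minAreaRect(w.astype(np.float32))
    q=(P[(l==i)]-O)@RN; print(np.round(r[0],1),np.round(r[1]),round(r[2],1),"n",np.nanmedian(q).round(4))
```

```text
n1 seen off [0.0004 0.0004] -0.1 [89. 46.]
grip False [0.56   0.1563 0.0578] 0.035 41.3
lane 1 True [-0.0035 -0.0309  0.0074] [-1.   0.7  5.4]
t 58.7333
n2 seen off [0.0004 0.0003] -0.1 [89. 46.]
grip False [0.565  0.2181 0.0578] 0.0352 41.3
lane 2 True [-0.0036  0.0311  0.0074] [-2.5 -0.9  5.6]
t 66.8583
n3 seen off [0.0003 0.0003] -0.1 [90. 46.]
grip False [0.5699 0.2799 0.0578] 0.0353 41.4
lane 3 True [-0.0035  0.093   0.0075] [-1.6  0.8  4.9]
t 74.975
[-4.1 93.7] [88. 44.] 0.2 n 0.0047
[-3.6 31.5] [87. 44.] 0.1 n 0.0046
[ -3.7 -29.8] [88. 44.] 0.0 n 0.0045
[ -4.  -91.4] [44. 88.] 90.0 n 0.0045
```

View pics/fin.png

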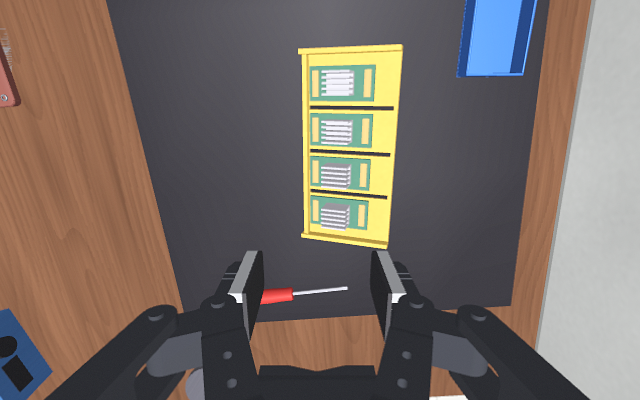

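All four modules are flat in their lanes at (342,83), (340,131), (338,174) and (338,213), within about 2 mm across. The arm is clear of everything.

```bash
python3 -c "
from plant import *
print(job_done())"
```

```text
the job is handed in; nothing more can be done
None
```

The job is handed in, result not reported: all four modules sat on their nests, the plunger was pressed to its stop and held over a second, and all four now lie in their own rack lanes, within about 2 mm of lane centre.

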